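# Nest the resin catch cups and hold the cover over them

### The arm

A 6-joint arm with a two-finger parallel gripper is mounted at the origin on the work surface. World frame = base frame: x ahead of the robot, y to its left, z up, the work surface at z = 0. Lengths are in m, angles in degrees, forces in N, time in s.
With the tool pointing down it reaches from about 0.375 to 0.9 m from the base axis. Payload 3.1 kg.
Tool frame: the origin (TCP) lies midway between the tips of the shut fingers; the grasp point (between the pads) lies manip.grip_depth behind it (manip.grip_depth is the distance from the TCP to the grasp point, in m); z points along the fingers, y is the line along which they close (so a half turn about z gives the same grasp; the last joint's range is limited). The gripper opens to 87 mm and grips with 3 to 60 N. Pads are 19 mm wide; open, the fingers measure 117 mm over their backs; the gripper's body (75 mm by 190 mm) begins 51 mm behind the grasp point.
Start: joints at [-10.227, 30.224, 82.088, -0, 67.689, -10.227], TCP at [0.625, 0, 0.223] pointing down, gripper open.
Joint ranges: [-176.69, 176.69], [-43.24, 126.21], [12.49, 139.97], [-82, 262], [0, 151.66], [-163.58, 163.58]. Speed limits (degrees/s): [159.86, 159.86, 180, 180, 180, 180].

### API

Orientations are given as a 3x3 rotation matrix whose columns are the frame's x, y, z axes.
In Python, from rig import manip, open_gripper, gripper_close, kin, get_obs, imaging, workorder gives the robot as it stands. The module is installed in compiled form; this text tells all that it offers. Calls block until the motion is done:
- manip.move_pose(position, orientation): joint-space move of the TCP to a pose.
- manip.movel(position, rotation=None, max_speed=0.15): straight line of the TCP; rotation=None keeps the orientation; max_speed is the mean speed in m/s.
- manip.move_j(angles): joint-space move.
- open_gripper() and gripper_close(newtons=None): open the fingers fully, or close them until they stop; newtons is the grip in N (None keeps the last).
- manip.dwell(seconds).
- kin.ik(position, orientation): joint angles nearest the present ones, or None.
- get_obs(): the state.
- imaging.get_image(name): name is "scene" or "side" or "wrist"; returns a dict with "frame" (400x640x3 uint8, red, green, blue), "range_z" (400x640 float32, m along the optical axis (not along the pixel's ray), 0 where there is no reading), "fx", "fy", "cx", "cy" (pixels), "rvec" (rotation vector, rad) and "tvec" (3), from world to camera coordinates, as OpenCV has them. Camera axes: x right, y down, z forward; pixel columns grow to the right and rows downward; lengths in m; the calibration is good to about 2 mm. A picture is of the moment at which its call begins.
A pose or a line that the arm cannot do raises manip.MotionError and nothing moves.
- workorder.finish_job(): hands the job in; it is judged then, once.
Trained networks look in a picture, given as the dict that the camera call returned (one of the last four; its "shot" number tells which), for a name from the list of things; names that differ only in an ending like _2 or _b are one class to them, and where a whole thing is asked for, a point or a joint stands for the part that bears it (a point fixed in the world has none). Each returns a list of dicts, best first, with "conf" (0 to 1); they miss things now and then, are a little off and sometimes report something else, mostly with a low value. They report only what shows in the picture. A call takes as long as a camera call. They do not tell look-alikes from the thing itself.
- imaging.spot_in(label, picture): "pixel" ([column, row] in pixels, amid what is visible of it).
- imaging.silhouettes(label, picture): "pixels" (400x640 bool, what is visible of it) and "pixel" ([column, row] in pixels, amid what is visible of it).
- imaging.mark_of(label, picture): "pixel" ([column, row] in pixels: a listed point, or the origin of a listed thing).
The state is a dict: "t": time; "qpos": joint angles; "joint_velocities": joint speeds; "joint_efforts": joint torques, N m; "ee_pos": TCP position; "tcp_rot": TCP orientation; "ft_force": force on the tool from outside, world axes, zero at the start; "ft_torque": the same for the moment, N m; "opening": finger opening in m; "grip_force": force on a finger pad.
Only numpy, scipy, OpenCV 4.12 (cv2) and the standard library are available. Lean on these libraries where they do the work, as an engineer would, in place of code of your own. Each camera call takes 0.05 s, during which the arm holds its last target. There are 200 camera calls.

### The job

Build up the resin catch pot: stand the middle cup in the shallow aluminium pot across the mould, then the small cup inside the middle cup, setting each down upright and not dropping it. Then bring the cover over and finish still holding it by its stem, level and centred over the small cup's mouth, about one centimetre above the rim and touching nothing, so that I can run sealant round the rim. Carry everything clear over the mould and its clamps without bumping them, and leave the other things on the table where they are.

Things in the scene. Friction and masses are not known exactly. Their poses are not given: they have to be found in the camera images.
- pot: Shallow open aluminium pot, loose, 0.7 kg: 116 outer diameter, 60 tall, wall 5 (inner diameter 106), floor 8 thick. Origin: centre of its underside; z up. Always on the robot's left of the mould.
- middle_cup: Plain open steel cup with straight walls: 66 outer diameter, 86 tall, wall 3.5 (inner diameter 59), its inner floor raised 25 above its underside; about 0.16 kg. Starts upright on the right of the mould. Origin: centre of its underside; z up. Standing in the pot its rim is 94 above the table.
- small_cup: Plain open steel cup with straight walls: 42 outer diameter, 92 tall, wall 3.5, floor 6; about 0.11 kg. Starts upright on the right of the mould. Origin: centre of its underside; z up. Standing in the middle cup in the pot, its underside is 33 and its rim 125 above the table.
- small_rim (a point): Centre of the small cup's mouth at rim height, 92 above the cup's underside; z up along the cup.
- cover: Flat round black plastic cover, 64 diameter, 8 thick, with a plain aluminium stem of 24 diameter rising from its middle to 66 above the underside, and two brass stubs (11 across, tops 18 above the underside) 23 either side of the centre along its y. About 0.12 kg. Starts flat on the table, right of the mould. Origin: centre of its underside; z up along the stem. Hold it by the stem.
- mould: Fixed aluminium panel mould in the middle of the table, long side roughly along x: 320 (x) by 110 (y), 22 thick, with black star knobs along both long edges (tops 56 high) and two upright toggle clamps with red grips on its centre line, 65 either side of the centre, tops 139 above the table. Origin: centre of its underside. Must not be bumped.
- jar: white wide-mouthed jar with lid, 86 across, 110 tall. Bystander, not to be disturbed. Origin at its underside.
- hardener: amber bottle, 56 across, 120 tall. Bystander, not to be disturbed. Origin at its underside.
- tape_roll: black roll of sealing tape lying flat, 84 across, 22 tall. Bystander, not to be disturbed. Origin at its underside.
- brush: brush lying on the table. Bystander, not to be disturbed. Origin at its underside.
- spatula: spatula lying on the table. Bystander, not to be disturbed. Origin at its underside.
- wrench: wrench lying on the table. Bystander, not to be disturbed. Origin at its underside.
- spare_knob: loose black star knob, 35 across, 26 tall. Bystander, not to be disturbed. Origin at its underside.
Not all that is in view belongs to the job. Leave any red look-alike of the middle_cup alone.

How it is judged:
By the outcome, as a careful person would: the job done as asked, in the order asked, and still so for the second after the job is handed in, while the arm keeps its last pose, push and grip.
It also fails if it takes over 72 s, if anything falls off the work surface, if the arm or the gripper's body presses on something with over 40 N, if the wrist force passes 120 N, or if a joint passes its speed limit or range.

## Working session

There is one attempt and no reset: what is moved stays moved. The work goes in short steps, each a Python script; the robot and the scene stay as the last script left them, time stands still between calls to the robot, and variables do not carry over. Pictures are saved under pics/ and viewed, at most 10 in all, crops included, and the job is handed in when it is done.

```bash
mkdir -p pics
cat > h.py <<'E'
import numpy as np, cv2
from rig import manip, open_gripper, gripper_close, kin, get_obs, imaging, workorder
def cloud(p):
    z=p["range_z"]; v,u=np.mgrid[:z.shape[0],:z.shape[1]]
    c=np.stack([(u-p["cx"])/p["fx"]*z,(v-p["cy"])/p["fy"]*z,z],-1)
    R=cv2.Rodrigues(np.array(p["rvec"],float))[0]
    w=(c-np.array(p["tvec"]).ravel())@R
    w[z<=0]=np.nan
    return w
def save(p,n,crop=None,k=1):
    f=p["frame"][...,::-1]
    if crop: f=f[crop[1]:crop[3],crop[0]:crop[2]]
    cv2.imwrite("pics/"+n,cv2.resize(f,None,fx=k,fy=k,interpolation=cv2.INTER_CUBIC))
def circ(P):
    A=np.c_[2*P[:,:2],np.ones(len(P))]; s=np.linalg.lstsq(A,(P[:,:2]**2).sum(1),rcond=None)[0]
    return s[:2],np.sqrt(s[2]+s[0]**2+s[1]**2)
def down(a):
    """tool down, closing line (tool y) at angle a deg from world x"""
    a=np.radians(a); y=np.array([np.cos(a),np.sin(a),0]); z=np.array([0,0,-1.]); return np.c_[np.cross(y,z),y,z]
E
python3 - <<'E'
from h import *
print(manip.grip_depth); o=get_obs(); print(o["t"],o["tcp_rot"],o["opening"])
for n in ("scene","side"):
    p=imaging.get_image(n); save(p,n+"0.png"); w=cloud(p)
    R=cv2.Rodrigues(np.array(p["rvec"],float))[0]; print(n,"cam",-R.T@np.array(p["tvec"]).ravel())
    for l in "pot middle_cup small_cup cover mould jar hardener tape_roll brush spatula wrench spare_knob".split():
        for d in imaging.silhouettes(l,p)[:3]:
            m=d["pixels"]&np.isfinite(w[...,0]); q=w[m]
            if len(q)==0: continue
            zt=np.percentile(q[:,2],97); t=q[q[:,2]>zt-.006]
            print(l,round(d["conf"],2),np.round(d["pixel"]),m.sum(),"ztop",zt.round(3),"c,r",*[np.round(x,4) for x in circ(t)],"med",np.median(t,0).round(3), "ext",np.percentile(q[:,:2],[2,98],axis=0).round(3).tolist())
E
```

```text
0.0187
0.0 [[ 1.40125634e-06  9.99997902e-01 -2.04834227e-03]
 [ 9.99999936e-01 -6.66587984e-07  3.58665479e-04]
 [ 3.58663361e-04 -2.04834264e-03 -9.99997838e-01]] 0.08711750693127658
scene cam [ 1.41484725 -0.20372675  1.1355099 ]
pot 0.73 [276. 234.] 310 ztop 0.068 c,r [ 0.6033 -0.1991] 0.0092 med [ 0.606 -0.199  0.066] ext [[0.577, -0.227], [0.633, -0.17]]
pot 0.56 [399. 205.] 1050 ztop 0.06 c,r [0.5702 0.224 ] 0.055 med [0.582 0.221 0.059] ext [[0.514, 0.168], [0.626, 0.278]]
middle_cup 0.91 [244. 178.] 498 ztop 0.086 c,r [ 0.3529 -0.2878] 0.0315 med [ 0.355 -0.289  0.084] ext [[0.319, -0.319], [0.387, -0.258]]
middle_cup 0.9 [275. 186.] 503 ztop 0.087 c,r [ 0.4226 -0.1857] 0.0313 med [ 0.433 -0.186  0.084] ext [[0.389, -0.217], [0.456, -0.156]]
small_cup 0.63 [229. 205.] 311 ztop 0.092 c,r [ 0.4879 -0.335 ] 0.0193 med [ 0.492 -0.337  0.091] ext [[0.466, -0.354], [0.509, -0.315]]
cover 0.79 [277. 232.] 292 ztop 0.068 c,r [ 0.6051 -0.1983] 0.0083 med [ 0.606 -0.198  0.066] ext [[0.578, -0.226], [0.633, -0.17]]
mould 0.91 [337. 228.] 2428 ztop 0.097 c,r [ 0.5865 -0.0888] 0.1098 me
[... 2991 characters left out ...]
7], [0.447, -0.428]]
spatula 0.38 [307. 306.] 699 ztop 0.093 c,r [ 0.4865 -0.3351] 0.0189 med [ 0.487 -0.343  0.091] ext [[0.466, -0.355], [0.505, -0.315]]
wrench 0.83 [403. 260.] 452 ztop 0.011 c,r [ 0.7621 -0.1734] 0.0547 med [ 0.759 -0.175  0.008] ext [[0.743, -0.259], [0.782, -0.089]]
spare_knob 0.47 [376. 297.] 168 ztop 0.029 c,r [ 0.6596 -0.3114] 0.012 med [ 0.659 -0.313  0.026] ext [[0.645, -0.327], [0.677, -0.284]]
spare_knob 0.44 [307. 303.] 628 ztop 0.093 c,r [ 0.4866 -0.3351] 0.0189 med [ 0.488 -0.343  0.091] ext [[0.468, -0.355], [0.504, -0.315]]
spare_knob 0.3 [343. 265.] 495 ztop 0.067 c,r [ 0.6011 -0.2002] 0.0084 med [ 0.602 -0.202  0.066] ext [[0.574, -0.228], [0.63, -0.179]]
```

View pics/scene0.png

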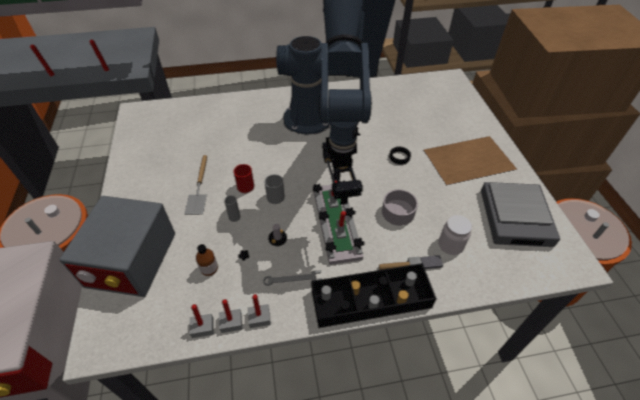

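Run:
```python
from h import *
p=imaging.get_image("side"); save(p,"crop.png",(200,200,440,360),3)
w=cloud(p)
for u,v in((272,257),(241,293)): print(p["frame"][v-6:v+20:6,u])
for a in (0,45,90,135,-45):
  for n,x in dict(m=(.4215,-.186,.0),m2=(.352,-.2877,.0),s=(.4872,-.335,.05),c=(.6025,-.199,.04),pot=(.571,.223,.1)).items():
    k=kin.ik(np.array([x[0],x[1],.2]),down(a)); k2=kin.ik(np.array([x[0],x[1],.08]),down(a)); print(a,n,None if k is None else np.round(k), k2 is not None)
```

```text
[[79 79 75]
 [84 82 78]
 [79 77 74]
 [81 77 75]
 [79 77 75]]
[[101   9   9]
 [152   3   2]
 [101   6   7]
 [100   5   1]
 [100   5   6]]
0 m [-38.  20. 106.  -0.  54. -38.] True
0 m2 [-53.  19. 107.  -0.  54. -53.] True
0 s [-45.  29.  88.  -0.  62. -45.] True
0 c [-28.  32.  82.  -0.  66. -28.] True
0 pot [11. 31. 85. -0. 64. 11.] True
45 m [-38.  20. 106.  -0.  54. -83.] True
45 m2 [-53.  19. 107.  -0.  54. -98.] True
45 s [-45.  29.  88.  -0.  62. -90.] True
45 c [-28.  32.  82.  -0.  66. -73.] True
45 pot [ 11.  31.  85.  -0.  64. -34.] True
90 m [ -38.   20.  106.   -0.   54. -128.] True
90 m2 [ -53.   19.  107.   -0.   54. -143.] True
90 s [ -45.   29.   88.   -0.   62. -135.] True
90 c [ -28.   32.   82.   -0.   66. -118.] True
90 pot [ 11.  31.  85.  -0.  64. -79.] True
135 m None False
135 m2 None False
135 s None False
135 c [ -28.   32.   82.   -0.   66. -163.] True
135 pot [  11.   31.   85.   -0.   64. -124.] True
-45 m [-38.  20. 106.  -0.  54.   7.] True
-45 m2 [-53.  19. 107.  -0.  54.  -8.] True
-45 s [-45.  29.  88.  -0.  62.  -0.] True
-45 c [-28.  32.  82.  -0.  66.  17.] True
-45 pot [11. 31. 85. -0. 64. 56.] True
```

View pics/crop.png

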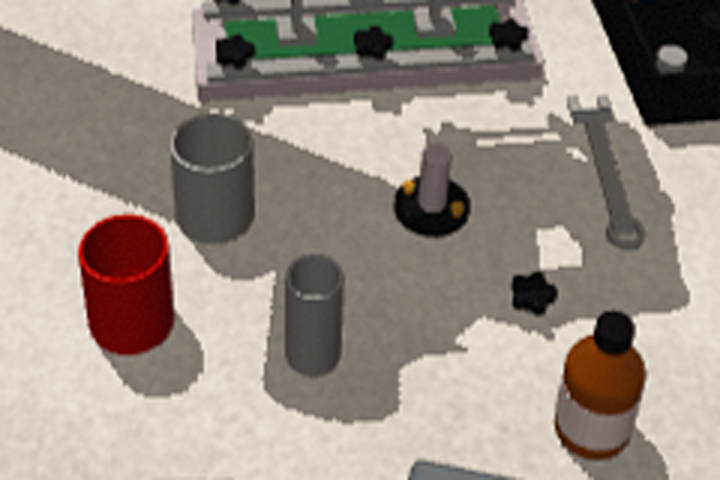

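The scene view shows these candidates for the middle cup:
- Red look-alike at (244,178): leave it alone.
- Plain grey-steel cup at (275,186): this is the middle cup. Rim height is 86 mm and radius about 31 mm, both correct.
- Narrower grey cup at (232,207): this is the small cup, with its rim at 92 mm.

The cover is at (277,236) and the pot at (399,207). The crop confirms the grey cup and the red decoy.

```bash
cat >> h.py <<'E'
def fit(label,near,zt,cams=("scene","side"),rad=.08):
    """rim/top circle centre of `label` near xy, from each camera"""
    out=[]
    for n in cams:
        p=imaging.get_image(n); w=cloud(p)
        m=(np.abs(w[...,2]-zt)<.004)&(np.hypot(w[...,0]-near[0],w[...,1]-near[1])<rad)
        q=w[m]; out.append((n,len(q),*[np.round(x,4) for x in (circ(q) if len(q)>8 else ((0,0),0))]))
    return out
A=-45
def pick(xy,ztcp,lift,n=20):
    manip.move_pose(np.array([*xy,max(.17,ztcp+.09)]),down(A))
    manip.movel(np.array([*xy,ztcp]),max_speed=.12)
    gripper_close(n); manip.dwell(.3)
    o=get_obs(); print("grip",o["opening"],o["grip_force"],o["ee_pos"],o["t"])
    manip.movel(np.array([*xy,lift]),max_speed=.15)
def lower(xy,znom):
    """descend to 3 mm above nominal, then feel for the floor"""
    manip.movel(np.array([*xy,znom+.004]),max_speed=.1); manip.dwell(.3)
    f0=get_obs()["ft_force"][2]
    for i in range(14):
        z=znom+.004-.0007*(i+1); manip.movel(np.array([*xy,z]),max_speed=.02)
        f=get_obs()["ft_force"][2]-f0
        if f>2: break
    print("contact z-znom",round(z-znom,4),"df",f,"t",get_obs()["t"])
E
python3 - <<'E'
from h import *
pick((.4215,-.1859),.060,.25)
manip.movel(np.array([.5698,.224,.25]),max_speed=.2)
o=get_obs(); print(o["opening"],o["ft_force"],o["ee_pos"])
p=imaging.get_image("scene"); save(p,"carry.png",(290,100,490,250),3)
print(fit("m",(.5698,.224),.25-.060+.086,rad=.06), fit("pot",(.5698,.224),.059,cams=("scene",)))
E
```

```text
grip 0.0651659080396257 19.999869842613407 [ 0.42067742 -0.18529409  0.0602543 ] 4.325
0.06525642147995694 [-0.14209252 -0.23805939 -2.58466816] [0.56965636 0.22323494 0.25002361]
[('scene', 26, array([0.5678, 0.2135]), np.float64(0.0388)), ('side', 99, array([0.5733, 0.2207]), np.float64(0.0343))] [('scene', 149, array([0.5698, 0.2238]), np.float64(0.055))]
```

View pics/carry.png

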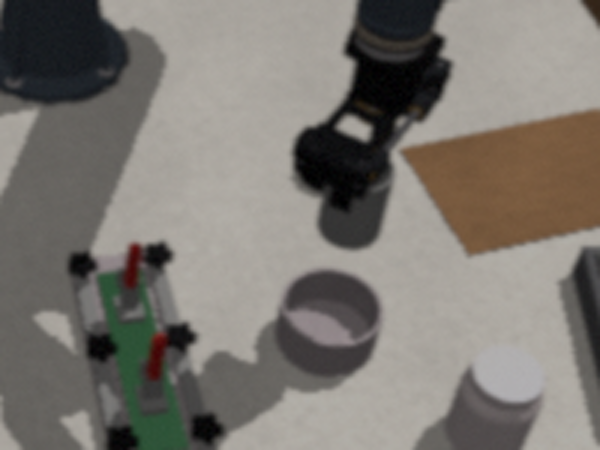

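The grey cup is held upright at about (355,210) in the crop, directly above the empty pot at (330,320). I'll lower it now.

Run:
```python
from h import *
xy=(.5698,.2238)
lower(xy,.0682)
open_gripper(); manip.dwell(.2)
print(get_obs()["ee_pos"])
manip.movel(np.array([*xy,.20]),max_speed=.15)
manip.move_pose(np.array([.4872,-.3350,.25]),down(A))
print(get_obs()["t"])
print("mid",fit("m",xy,.094,rad=.045),"pot",fit("p",xy,.060,rad=.07),"small",fit("s",(.4872,-.335),.092,rad=.03,cams=("side",)))
p=imaging.get_image("scene"); save(p,"placed.png",(340,150,460,240),5)
```

```text
contact z-znom -0.0002 df 2.0465475009645395 t 12.0
[0.56981015 0.22379842 0.06799766]
15.975
mid [('scene', 59, array([0.5723, 0.2216]), np.float64(0.0312)), ('side', 0, array([0, 0]), np.int64(0))] pot [('scene', 158, array([0.5726, 0.2225]), np.float64(0.048)), ('side', 0, array([0, 0]), np.int64(0))] small [('side', 108, array([ 0.4866, -0.3344]), np.float64(0.0193))]
```

View pics/placed.png

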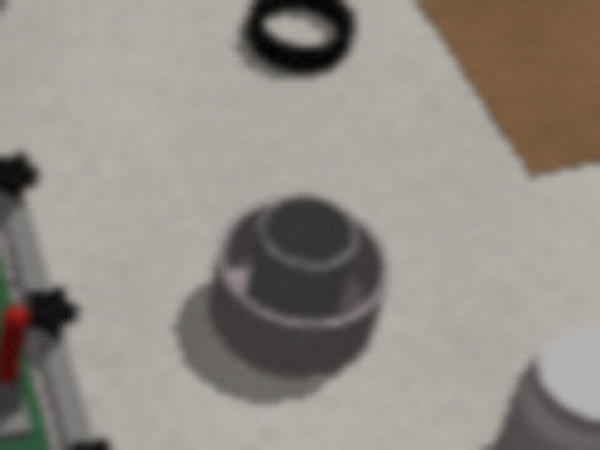

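The middle cup stands upright in the pot, with its mouth at about (310,232) in the crop. Next is the small cup.

Run:
```python
from h import *
pick((.4872,-.3347),.066,.26)
xy=(.5710,.2226)
manip.movel(np.array([*xy,.26]),max_speed=.22)
o=get_obs(); print(o["opening"],o["ft_force"],o["ee_pos"],o["t"])
manip.movel(np.array([*xy,.175]),max_speed=.1)
p=imaging.get_image("scene"); save(p,"pre.png",(340,130,460,240),5)
w=cloud(p); q=w[(w[...,2]>.11)&(w[...,2]<.145)&(np.hypot(w[...,0]-xy[0],w[...,1]-xy[1])<.035)]
# lower wall of the held cup: known radius 21
from scipy.optimize import least_squares
s=least_squares(lambda c:np.hypot(q[:,0]-c[0],q[:,1]-c[1])-.021,xy,loss="soft_l1",f_scale=.001); print("held cup",len(q),s.x,np.abs(s.fun).mean())
print("mid",fit("m",xy,.094,rad=.045),get_obs()["t"])
```

```text
grip 0.041584073469258985 19.889022830643697 [ 0.48710006 -0.33458006  0.065946  ] 18.8333
0.04148026898641778 [ 0.08965239  0.26846712 -1.19752606] [0.57105424 0.22184487 0.259999  ] 22.9833
held cup 95 [0.57090134 0.22206894] 0.0010786882483686381
mid [('scene', 44, array([0.5723, 0.2213]), np.float64(0.0312)), ('side', 66, array([0.5711, 0.2213]), np.float64(0.031))] 24.1333
```

View pics/pre.png

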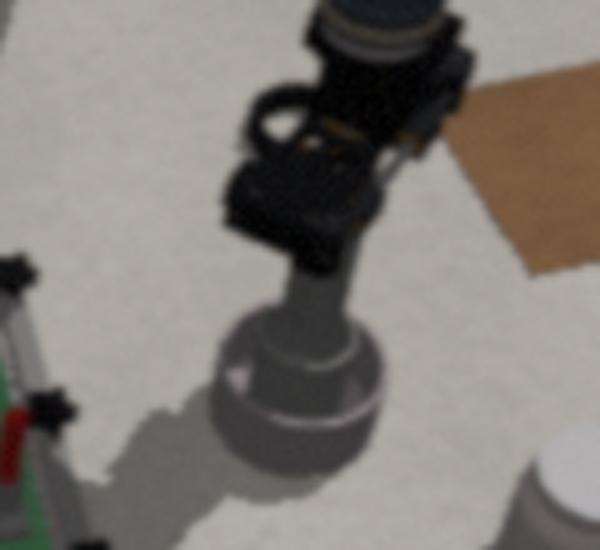

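The small cup is upright above the middle cup's mouth at about (312,335), roughly 1 mm off centre. I'll correct that and lower it.

Run:
```python
from h import *
xy=(.5717,.2217)
lower(xy,.066+.033)
open_gripper(); manip.dwell(.2)
print(get_obs()["ee_pos"])
manip.movel(np.array([*xy,.24]),max_speed=.15)
c=(.6022,-.1990)
manip.move_pose(np.array([*c,.25]),down(A))
print(get_obs()["t"])
for n in ("scene","side"): 
    p=imaging.get_image(n); w=cloud(p)
    for nm,k,r,z0,z1 in (("small",xy,.03,.121,.129),("mid",xy,.045,.09,.098),("stem top",c,.02,.062,.07),("disc",c,.04,.004,.012)):
        q=w[(w[...,2]>z0)&(w[...,2]<z1)&(np.hypot(w[...,0]-k[0],w[...,1]-k[1])<r)]
        if len(q)>8: print(n,nm,len(q),*[np.round(x,4) for x in circ(q)],"mean",q.mean(0).round(4),"mid",((q.max(0)+q.min(0))/2).round(4))
    if n=="scene": save(p,"placed2.png",(340,150,460,240),5)
```

```text
contact z-znom -0.0009 df 6.073175846325494 t 27.05
[0.57171792 0.2217128  0.09812236]
30.9167
scene small 38 [0.5729 0.2207] 0.0192 mean [0.5723 0.2185 0.1235] mid [0.5735 0.2197 0.1247]
scene mid 77 [0.5744 0.2216] 0.0273 mean [0.5789 0.2179 0.0932] mid [0.5734 0.2211 0.094 ]
scene stem top 36 [ 0.604  -0.1991] 0.0087 mean [ 0.6043 -0.1994  0.0661] mid [ 0.6042 -0.1989  0.0656]
scene disc 169 [ 0.6036 -0.1994] 0.025 mean [ 0.6101 -0.199   0.0077] mid [ 0.6029 -0.1976  0.008 ]
side small 21 [0.5721 0.2205] 0.0194 mean [0.5602 0.227  0.1239] mid [0.5633 0.2238 0.1245]
side mid 41 [0.5571 0.2191] 0.0196 mean [0.5514 0.2125 0.0934] mid [0.5524 0.2178 0.0941]
side stem top 60 [ 0.6019 -0.1985] 0.0091 mean [ 0.6018 -0.1993  0.0661] mid [ 0.602  -0.1983  0.066 ]
side disc 267 [ 0.6021 -0.1999] 0.0242 mean [ 0.5998 -0.2063  0.0083] mid [ 0.6021 -0.1984  0.0081]
```

View pics/placed2.png

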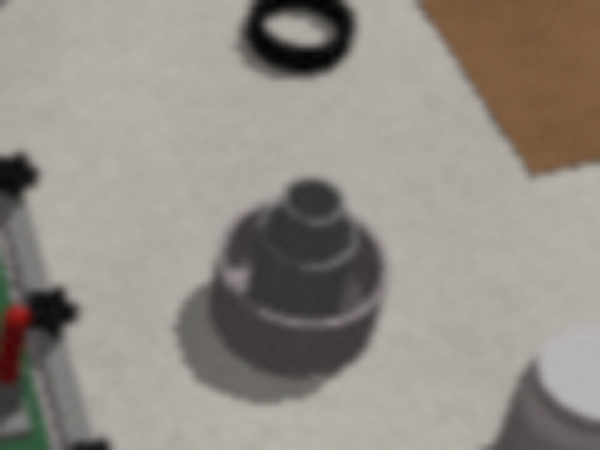

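The small cup stands upright and centred in the middle cup, with its mouth at about (313,200). Now for the cover.

```bash
cat > cov.py <<'E'
from h import *
from scipy.optimize import least_squares
def cover_meas(xy,zu):
    for n in ("scene","side"):
        p=imaging.get_image(n); w=cloud(p); d=np.hypot(w[...,0]-xy[0],w[...,1]-xy[1])
        q=w[(w[...,2]>zu+.001)&(w[...,2]<zu+.006)&(d<.045)]
        if len(q)>8:
            s=least_squares(lambda c:np.hypot(q[:,0]-c[0],q[:,1]-c[1])-.032,xy,loss="soft_l1",f_scale=.001)
            print(n,"cover",len(q),s.x.round(4),np.abs(s.fun).mean().round(4))
        t=w[(np.abs(w[...,2]-zu-.008)<.003)&(d<.04)]
        if len(t)>8:
            A=np.c_[t[:,:2]-t[:,:2].mean(0),np.ones(len(t))]; print(n,"top plane",len(t),np.linalg.lstsq(A,t[:,2],rcond=None)[0].round(4))
        r=w[(np.abs(w[...,2]-.125)<.004)&(d<.03)]
        if len(r)>8: print(n,"rim",len(r),*circ(r))
    return p
E
python3 - <<'E'
from cov import *
pick((.6030,-.1990),.033,.225,n=25)
xy=(.5724,.2210)
manip.movel(np.array([*xy,.225]),max_speed=.2)
manip.movel(np.array([*xy,.033+.16]),max_speed=.1); manip.dwell(.3)
o=get_obs(); print(o["opening"],o["grip_force"],o["ft_force"],o["ee_pos"],o["tcp_rot"][:,2],o["t"])
cover_meas(xy,.16)
p=imaging.get_image("scene"); save(p,"cov1.png",(340,130,460,240),5)
print(get_obs()["t"])
E
```

```text
grip 0.023227473224845713 24.99894540756941 [ 0.60289381 -0.19893421  0.03290899] 34.075
0.02322902043258723 24.99865857884288 [ 0.16960739  0.10283756 -0.61733767] [0.5727869  0.2211024  0.19364077] [ 1.24973315e-03  2.54101826e-04 -9.99999187e-01] 38.5333
scene cover 39 [0.5697 0.2182] 0.0047
scene top plane 131 [0.0169 0.0052 0.168 ]
scene rim 26 [0.57449948 0.21971721] 0.018047998207625964
side cover 29 [0.5743 0.2208] 0.0013
side top plane 122 [-0.0016  0.0093  0.1687]
side rim 54 [0.57176268 0.22110592] 0.01900359985371665
38.6833
```

View pics/cov1.png

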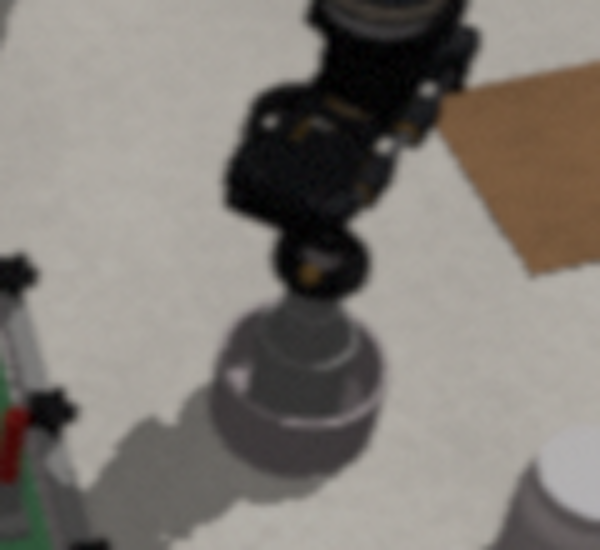

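The cover hangs level over the small cup, with its disc at about (322,262). I'll take one precise disc-edge measurement before the final descent.

```bash
cat > edge.py <<'E'
from cov import *
def edge(p,xy,zs,r,zlo,zhi):
    """outer edge of a horizontal disc/rim at height zs: pixel rays cut with the plane; radius known"""
    w=cloud(p); R=cv2.Rodrigues(np.array(p["rvec"],float))[0]; C=-R.T@np.array(p["tvec"]).ravel()
    m=(w[...,2]>zlo)&(w[...,2]<zhi)&(np.hypot(w[...,0]-xy[0],w[...,1]-xy[1])<r+.006)
    q=w[m]; P=C+(q-C)*((zs-C[2])/(q[:,2]-C[2]))[:,None]
    c=np.array(xy)
    for _ in range(6):
        d=P[:,:2]-c; a=np.floor(np.degrees(np.arctan2(d[:,1],d[:,0]))/12); h=np.hypot(*d.T)
        e=np.array([P[a==k][h[a==k].argmax()] for k in np.unique(a)])
        e=e[np.hypot(*(e[:,:2]-c).T)>r-.004]
        s=least_squares(lambda x:np.hypot(e[:,0]-x[0],e[:,1]-x[1])-x[2],[*c,r],loss="soft_l1",f_scale=.0007); c=s.x[:2]
    return len(e),s.x.round(4),np.abs(s.fun).mean().round(4)
E
python3 - <<'E'
from edge import *
xy=(.5728,.2211)
for n in("scene","side"):
    p=imaging.get_image(n)
    print(n,"cover",edge(p,xy,.1685,.032,.166,.1715)); print(n,"rim",edge(p,xy,.125,.021,.121,.128),get_obs()["t"])
E
```

```text
scene cover (22, array([0.5745, 0.2187, 0.0308]), np.float64(0.0007))
scene rim (12, array([0.5769, 0.2184, 0.0187]), np.float64(0.0008)) 38.7333
side cover (24, array([0.5733, 0.2168, 0.0315]), np.float64(0.0013))
side rim (26, array([0.571 , 0.218 , 0.0204]), np.float64(0.0011)) 38.7833
```

Run:
```python
from edge import *
xy=(.5713,.2217)
manip.movel(np.array([*xy,.1676]),max_speed=.04); manip.dwell(.5)
o=get_obs(); print(o["opening"],o["grip_force"],o["ft_force"],o["ee_pos"],o["tcp_rot"][:,2],o["t"])
cover_meas(xy,.135)
for n in("scene","side"):
    p=imaging.get_image(n)
    print(n,"cover",edge(p,xy,.143,.032,.1405,.146)); print(n,"mid rim",edge(p,xy,.094,.033,.091,.097))
save(p,"final.png",(260,110,370,200),6)
print(get_obs()["t"])
```

```text
0.02314083625988307 24.998564100824296 [-0.07150614 -0.74782363 -1.31523693] [0.57133001 0.22170624 0.16771301] [ 1.81620428e-04  3.16210937e-05 -9.99999983e-01] 40.0667
scene cover 60 [0.5682 0.218 ] 0.0055
scene top plane 117 [ 0.0136 -0.0077  0.1424]
side cover 36 [0.5733 0.2215] 0.0035
side top plane 131 [ 0.0033 -0.0047  0.1431]
side rim 26 [0.57069014 0.21722093] 0.017280490292757474
scene cover (18, array([0.5739, 0.219 , 0.0309]), np.float64(0.001))
scene mid rim (19, array([0.5748, 0.2203, 0.0316]), np.float64(0.0007))
side cover (23, array([0.5719, 0.2176, 0.031 ]), np.float64(0.0016))
side mid rim (21, array([0.5714, 0.2219, 0.0323]), np.float64(0.0011))
40.2667
```

View pics/final.png

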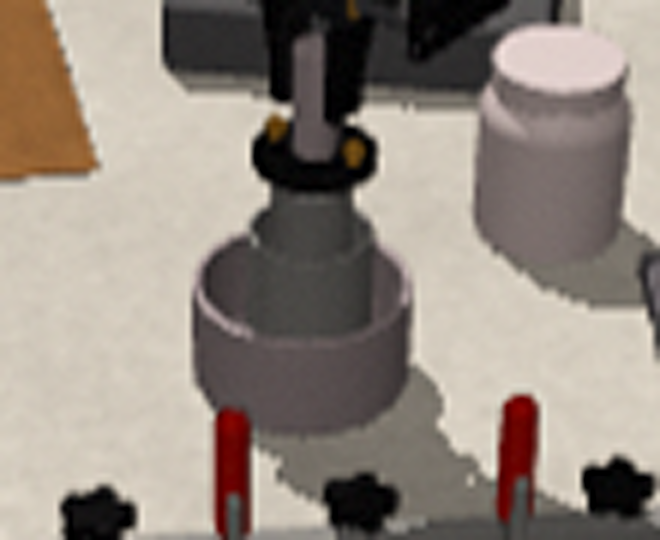

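The final side view shows the cover (centre about (315,155)) level over the small cup (column about 313) with a clear gap. The wrist reads only the cover's weight. I'll hand it in.

```bash
python3 -c "
from h import *
print(workorder.finish_job())"
```

```text
the job is handed in; nothing more can be done
None
```

The job is handed in at about 40 s of the 72 s allowed: the middle cup stands upright in the pot with the small cup upright inside it, and the cover is held level about 1 cm above the small cup's rim, centred to within about 2 mm and touching nothing.

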